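Seat a flanged hub and its end cap on the riveting fixture

ROBOT

A 6-joint arm with a two-finger parallel gripper is mounted at the origin on the work surface. World frame = base frame: x ahead of the robot, y to its left, z up, the work surface at z = 0. Lengths are in m, angles in rad, forces in N, time in s.
With the tool pointing down it reaches from about 0.375 to 0.975 m from the base axis. Payload 3.8 kg.
Tool frame: the origin (TCP) lies on the centre line of the jaws, within the pads' length; the fingertips stand 17 mm ahead of it and the grasp point (between the pads) lies 2 mm behind it (bot.tip_extent is the distance from the TCP to the fingertips, in m); z points along the fingers, y is the line along which they close (so a half turn about z gives the same grasp; the last joint's range is limited). The gripper opens to 85 mm and grips with 20 to 120 N. Pads are 22 mm wide; open, the fingers measure 114 mm over their backs; the gripper's body (76 mm by 85 mm) begins 54 mm behind the grasp point. The pads swing forward as they close: fully open they stand 13 mm farther back than shut.
Start: joints at [-1.192, 0.264, 1.604, -0, 1.274, -0.037], TCP at [0.273, -0.617, 0.215] pointing down, gripper open.
Joint ranges: [-2.63, 2.63], [-0.94, 2.18], [0.31, 2.57], [-1.31, 4.45], [0, 2.66], [-2.55, 2.55]. Speed limits (rad/s): [2.57, 2.57, 3.14, 3.14, 3.14, 3.14].

INTERFACE

Orientations are given as a rotation vector (axis times angle).
In Python, from workcell import readout, read_camera, finish_job, bot gives the robot as it stands.
- The arm moves only by the tool jog_arm, never from a script. Its argument "deltas" is one flat list of numbers, 7 for each row, row after row: the shift along the tool's x, y, z in m, then the turn, a rotation vector about the tool's x, y, z in degrees, then the gripper command: -1 is shut, 1 is fully open, values between are in proportion. A call has 1 to 8 rows; each row is the pose to reach, as a shift and turn from the pose commanded when the call began, along the tool's axes at that moment; what a row does not reach only later rows make up. A row lasts 1/10 s, in which the tool goes at most 50 mm and 8.59 degrees, less where a joint would pass 70% of its speed; a pose out of reach is approached as far as the arm can. A call with a gripper value outside its range is refused whole. The fingers move at their own pace and stop on an object; "squeeze" is the grip in N (left out, the last holds). Time passes only in rows, so rows that repeat a pose let the fingers close. It gives the time, the measured TCP pose, the force, the opening and the grip force at its end, in the units of the state.
- readout.read_state(): the state, without advancing time (a new reading comes with each control period).
- read_camera(name): name is "side" or "top"; returns a dict with "color" (384x512x3 uint8, blue, green, red), "fx", "fy", "cx", "cy" (pixels), "dist" ([k1, k2, p1, p2, k3] as OpenCV has them; the pictures are not rectified), "origin" and "attitude" of the camera in the world. Camera axes: x right, y down, z forward; pixel columns grow to the right and rows downward; lengths in m; the calibration is good to about 2 mm. A picture is of the moment at which its call begins. There is no depth.
- finish_job(): hands the job in; it is judged then, once.
The state is a dict: "time": time; "q": joint angles; "joint_vel": joint speeds; "joint_torque": joint torques, N m; "tool_pos": TCP position; "tcp_rot": TCP orientation; "wrist_force": force on the tool from outside, world axes, zero at the start; "torque": the same for the moment, N m; "width": opening from 0.0 (shut) to 1.0 (fully open); "grip_force": force on a finger pad.
Only numpy, scipy, OpenCV 4.12 (cv2) and the standard library are available. Lean on these libraries where they do the work, as an engineer would, in place of code of your own. Each camera call takes 0.05 s, during which the arm holds its last target. There are 200 camera calls.

TASK

Seat the big flanged hub flange-down on the fixture's centring spigot, then seat the end cap flange-down on top of the hub. Each part only goes fully home once its notches drop over the four lugs beneath it, and you will have to feel for them by turning the part. Leave both upright and flush, let go, and leave the bin, the can and the hammer where they are.

Things in the scene. Friction and masses are not known exactly. Their poses are not given: they have to be found in the camera images.
- seat (a point): Centre of the fixture's round steel seat face, 40 mm above the table, on the spigot's axis; z up. The fixture is fixed: a green round foot 140 mm across and 16 mm high, a steel pedestal 104 mm across up to 30 mm, then a steel disc 92 mm across whose flat top is the seat. The spigot and its four lugs rise from it.
- spigot_top (a point): Top of the fixture's round spigot, 12 mm above the seat; spigot 32 mm across, its last 4 mm tapering to 24 mm. Round its foot stand four lugs 90 degrees apart, each 7 mm wide, 6 mm high, reaching 27 mm from the axis. The lugs' angle differs every time and has nothing to do with the x axis given here: find it by touch or by eye.
- hub_mid (a point): Aluminium flanged hub, the larger part, loose, about 0.6 kg, standing flange-down on the table (hub and cap may have changed places). Point on its axis half-way up, 36 mm above its underside; z is its axis, up. Flange 110 mm across, 14 mm thick; above it a round boss 60 mm across, from 14 to 60 mm up, to grip. Total height 72 mm.
- hub_under (a point): Centre of the hub's underside. In the underside: a bore 35 mm across and 14 mm deep, and four radial notches 13 mm wide, 8 mm deep, along the hub's own x and y axes, that take the lugs. Unless notches and lugs agree within about 0.1 rad the hub rides on the lugs, 6 mm above its seat; turned right, it goes down flush.
- hub_top (a point): Centre of the flat top of the hub's boss, 60 mm above its underside: the seat for the end cap. From it rise the same spigot (32 mm across, 12 mm high, tapered end) and four lugs (7 mm wide, 6 mm high, to 27 mm from the axis) as on the fixture; these lugs lie along the hub's own x and y axes.
- cap_mid (a point): Aluminium end cap, the smaller part, loose, about 0.4 kg, flange-down on the table. Point on its axis half-way up, 28 mm above its underside; z is its axis, up. Flange 86 mm across, 14 mm thick; above it a round boss 50 mm across, from 14 to 56 mm up, to grip; plain flat top. Underside: the same bore and four notches as the hub's, along its own x and y axes.
- bin: Red open plastic bin of rivets, 110 x 140 x 60 mm, loose; origin at the centre of its underside. Leave alone.
- oil: Grey can, 60 mm across, 130 mm high, loose; origin at the centre of its underside. Leave alone.
- mallet: Hammer lying on the table, 280 mm long, loose; origin at table level below it. Leave alone.
Mind the look-alikes: they are no part of the job. Leave any orange look-alike of the part that bears cap_mid alone. What is shaped like the part that bears hub_mid but black is not meant.

How it is judged:
On the way, in this order (a step that is already met when the one before it is completed fails the run):
1. the hub is fully home on the fixture's seat (horizontal distance between hub_mid and seat below 0.004 m and z of hub_mid in the frame of seat below 0.0385 m and angle between hub_mid's own z axis and vertical below 0.05 rad), for 0.2 s.
2. the end cap is fully home on the hub (horizontal distance between cap_mid and hub_mid below 0.004 m and z of cap_mid in the frame of hub_mid between 0.049 and 0.0545 m and angle between cap_mid's own z axis and vertical below 0.05 rad), for 0.2 s.
At the end, for the whole second after the job is handed in: The hub stands flange-down on the fixture's seat and the cap flange-down on the hub, each within 4 mm of centred, its underside within 2.5 mm of its seat (not riding on the lugs), upright within 0.05 rad, at rest; bin, can and hammer not displaced by more than 30 mm (all of step 1 and all of step 2 and z of hub_mid in the frame of seat above 0.033 m and linear speed of each of hub, cap below 0.02 m/s); the robot touches nothing.
It fails at once if the bin, can or hammer is displaced by more than 30 mm (distance of any of bin, oil, mallet from where it was at the start of the episode above 0.03 m).
It fails at once if the hub or the cap is tipped over (angle between any of hub_mid, cap_mid's own z axis and vertical above 0.6 rad).
It also fails if it takes over 64 s, if anything falls off the work surface, if the arm or the gripper's body presses on something with over 40 N, if the wrist force passes 120 N, or if a joint passes its speed limit or range.

## Working session

There is one attempt and no reset: what is moved stays moved. The work goes in short steps, Python scripts to look and compute and a tool call to move; the robot and the scene stay as the last step left them, time stands still between calls to the robot, and variables do not carry over. Pictures are saved under pics/ and viewed, at most 13 in all, crops included, and the job is handed in when it is done.

Besides the shell and the picture viewer there is one more tool, called as name(argument=value, ...), one argument or row to a line, values as JSON. jog_arm: Moves the arm, as the interface text tells. Its arguments: {"type":"object","properties":{"deltas":{"type":"array"},"squeeze":{"type":"number"}},"required":["deltas"]}

```bash
mkdir -p pics; ls; python3 - <<'E'
from workcell import readout, read_camera, bot
import cv2
print(readout.read_state())
for n in("side","top"):
    c=read_camera(n); cv2.imwrite(f"pics/{n}0.png",c["color"]); print(n,{k:v for k,v in c.items() if k!="color"})
E
```

```text
pics
{'time': 0.0, 'q': array([-1.19186678e+00,  2.64742232e-01,  1.60542104e+00,  4.83829938e-06,
        1.27369576e+00, -3.68869347e-02]), 'joint_vel': array([-1.65865508e-03, -1.63017318e-04, -8.18025372e-05, -1.11104071e-03,
        1.54940135e-03,  3.26940620e-04]), 'joint_torque': array([ 1.14074286e-03, -5.15108871e+01, -3.67315793e+01,  2.53407006e-04,
        1.28214707e-02, -2.31199192e-05]), 'tool_pos': array([ 0.27237282, -0.61674286,  0.21364403]), 'tcp_rot': array([-3.07175231e+00, -6.48004229e-01,  5.98292781e-04]), 'wrist_force': array([-0.31988127,  0.23197891, -0.42806239]), 'torque': array([-0.00393076, -0.02675446,  0.03502759]), 'grip_force': 0.0, 'width': 0.9979261218688991}
side {'fx': 478.595202394896, 'fy': 478.595202394896, 'cx': 251.744805496526, 'cy': 178.00688057801256, 'dist': array([-0.11986574,  0.        ,  0.        ,  0.        ,  0.        ]), 'origin': array([0.47573259, 0.94073735, 0.89924053]), 'attitude': array([-0.10329564,  2.79578671, -1.32710364])}
top {'fx': 420.8745051009495, 'fy': 420.8745051009495, 'cx': 255.53355765859058, 'cy': 201.89063987702636, 'dist': array([-0.043725,  0.      ,  0.      ,  0.      ,  0.      ]), 'origin': array([ 0.44080265, -0.05012035,  1.32239826]), 'attitude': array([-2.15920702,  2.18883526, -0.07182673])}
```

View pics/side0.png

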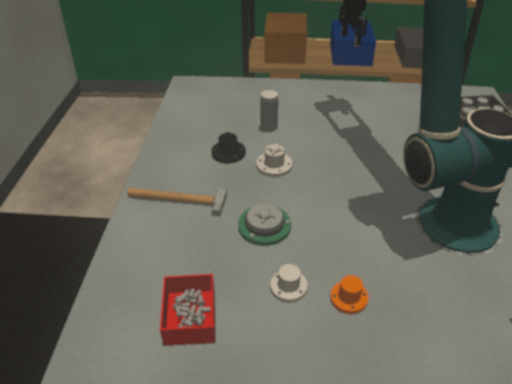

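View pics/top0.png

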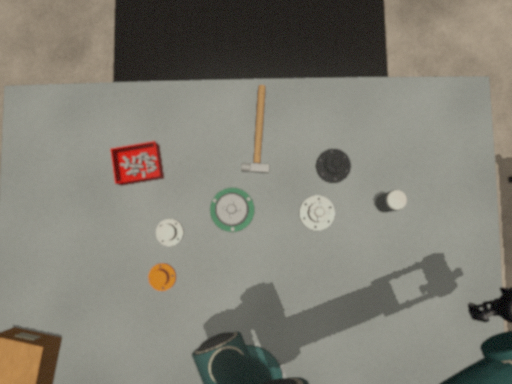

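Side view: the silver hub with its lugs is at (274,160) and its black look-alike at (228,148). The fixture is at (265,221), the silver cap at (289,281) and the orange look-alike at (350,293). In the top view these are hub (317,212), black (333,166), fixture (232,209), cap (169,233) and orange (162,277). The silver parts fit the description because the parts are aluminium. I'll confirm with an enlarged crop.

```bash
cat > h.py <<'E'
import numpy as np, cv2
from scipy.spatial.transform import Rotation as R
from workcell import readout, read_camera
def ray(c,uv):
    K=np.array([[c["fx"],0,c["cx"]],[0,c["fy"],c["cy"]],[0,0,1]])
    p=cv2.undistortPoints(np.array(uv,float).reshape(-1,1,2),K,c["dist"]).reshape(-1,2)
    d=np.c_[p,np.ones(len(p))]@R.from_rotvec(c["attitude"]).as_matrix().T
    return c["origin"],d
def onz(c,uv,z):
    o,d=ray(c,uv); return o+d*((z-o[2])/d[:,2])[:,None]
def proj(c,P):
    K=np.array([[c["fx"],0,c["cx"]],[0,c["fy"],c["cy"]],[0,0,1]])
    r=R.from_rotvec(c["attitude"]).inv()
    return cv2.projectPoints(np.array(P,float).reshape(-1,1,3),r.as_rotvec(),-r.apply(c["origin"]),K,c["dist"])[0].reshape(-1,2)
def crop(im,u,v,h,s):
    p=cv2.getRectSubPix(im,(2*h,2*h),(float(u),float(v)))
    return cv2.resize(p,(s,s),interpolation=cv2.INTER_CUBIC)
E
python3 - <<'E'
from h import *
S,T=read_camera("side"),read_camera("top")
t=[crop(T["color"],*p,24,260) for p in((317,212),(232,209),(169,233))]
s=[crop(S["color"],*p,28,260) for p in((274,160),(265,221),(289,281))]
cv2.imwrite("pics/c1.png",np.vstack([np.hstack(t),np.hstack(s)]))
# colours/contours
for n,c in(("top",T),("side",S)):
    hsv=cv2.cvtColor(c["color"],cv2.COLOR_BGR2HSV)
    for nm,m in(("white",(hsv[...,2]>165)&(hsv[...,1]<40)),("green",(hsv[...,1]>110)&(abs(hsv[...,0].astype(int)-75)<20)&(hsv[...,2]>50))):
        for k in cv2.findContours(m.astype(np.uint8),cv2.RETR_EXTERNAL,cv2.CHAIN_APPROX_NONE)[0]:
            a=cv2.contourArea(k)
            if 150<a<3000:
                e=cv2.fitEllipse(k); print(n,nm,a,np.round(e[0],1),np.round(e[1],1))
E
```

```text
top white 588.0 [168.6 232.2] [27.  27.8]
top white 966.5 [317.2 212.5] [35.  35.2]
top white 586.0 [231.3 208.7] [27.2 27.5]
top white 272.5 [397.1 199.2] [18.3 19. ]
side green 216.5 [503.5  35.1] [18.8 40.4]
side green 250.0 [202.4  12.3] [23.8 36.2]
side green 1036.5 [144.3  14.7] [30.2 82.6]
```

View pics/c1.png

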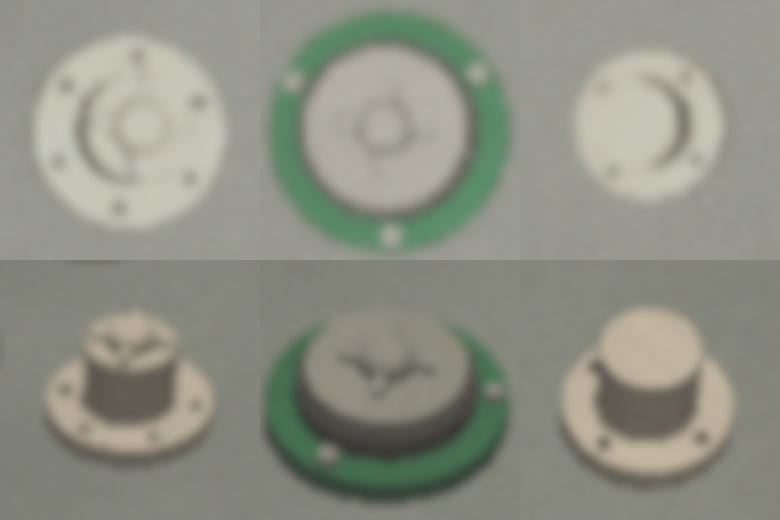

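The crop confirms the silver hub (lugs on top), the fixture, and the silver plain-topped cap. Next I'll measure positions, then lug angles by sampling intensity around each axis.

```bash
cat > m.py <<'E'
from h import *
S,T=read_camera("side"),read_camera("top")
hub=onz(T,[317.2,212.5],.014)[0]; fx=onz(T,[231.3,208.7],.04)[0]; cap=onz(T,[168.6,232.2],.014)[0]
print("hub",hub.round(4),"fix",fx.round(4),"cap",cap.round(4))
for nm,p,z in(("hubtop",hub,.072),("spigot",fx,.052),("captop",cap,.056)):
    print(nm,"side px",proj(S,[p[0],p[1],z])[0].round(1),"top px",proj(T,[p[0],p[1],z])[0].round(1))
def patch(c,p,z,r=.04,n=200):
    g=np.linspace(-r,r,n); X,Y=np.meshgrid(p[0]+g[::-1],p[1]+g[::-1],indexing="ij")  # up=+x, left=+y
    uv=proj(c,np.c_[X.ravel(),Y.ravel(),np.full(X.size,z)]).astype(np.float32).reshape(n,n,2)
    return cv2.remap(c["color"],uv[...,0],uv[...,1],cv2.INTER_CUBIC)
if __name__=="__main__":
    def show(p,z):
        o=[]
        for c in(T,S):
            q=patch(c,p,z); g=cv2.cvtColor(q,cv2.COLOR_BGR2GRAY)
            o.append(cv2.resize(cv2.normalize(g,None,-60,315,cv2.NORM_MINMAX),(390,390) if 0 else (290,290)))
        return np.hstack(o)
    cv2.imwrite("pics/p1.png",np.vstack([show(fx,.045),show(hub,.065)]))
E
python3 m.py
```

```text
hub [ 0.5098 -0.2241  0.014 ] fix [0.5237 0.0412 0.04  ] cap [0.4546 0.2394 0.014 ]
hubtop side px [274.8 146.2] top px [319.8 211.4]
spigot side px [264.9 211.9] top px [231.  208.4]
captop side px [290.4 272.1] top px [165.5 232.1]
```

View pics/p1.png

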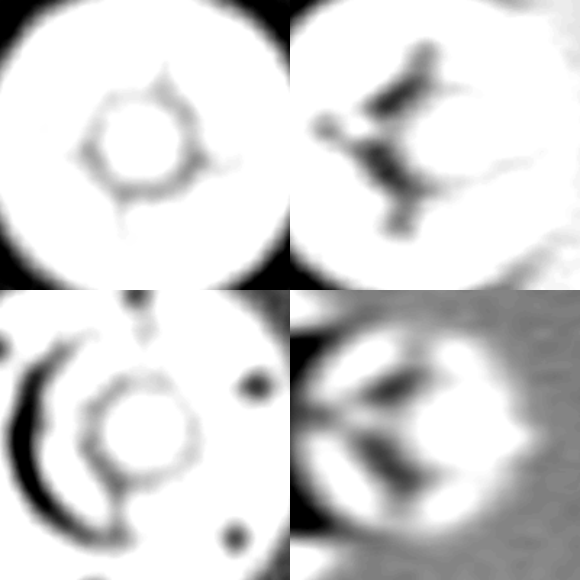

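Positions agree across both views (projections within about 2 px). In the patch the fixture lugs sit about −11° about z and the hub lugs about −7° (its flange holes also give −7.1°). So the hub needs roughly −4° of turn and then feeling. I'll write a jog calculator and go above the hub.

```bash
cat > j.py <<'E'
import sys; from h import *
# usage: j.py x y z yaw_deg (yaw of tool x axis), prints tool-frame shift mm and rotvec deg
s=readout.read_state(); r=R.from_rotvec(s["tcp_rot"]); M=r.as_matrix()
print("pos",s["tool_pos"].round(4),"yaw",np.degrees(np.arctan2(M[1,0],M[0,0])).round(2),"F",s["wrist_force"].round(1),"Tz",s["torque"].round(2),"w",round(s["width"],3),"g",round(s["grip_force"],1),"t",s["time"])
if len(sys.argv)>4:
    x,y,z,a=map(float,sys.argv[1:5]); a=np.radians(a)
    G=np.array([[np.cos(a),np.sin(a),0],[np.sin(a),-np.cos(a),0],[0,0,-1]])
    print("shift m",r.inv().apply(np.array([x,y,z])-s["tool_pos"]).round(4),"rot deg",np.degrees((r.inv()*R.from_matrix(G)).as_rotvec()).round(2))
E
python3 j.py .510 -.224 .16 66
```

```text
pos [ 0.2725 -0.6173  0.2145] yaw 23.82 F [ 0.1 -0.4  0.3] Tz [ 0.01 -0.04 -0.03] w 0.998 g 0.0 t 0.3
shift m [ 0.3761 -0.2638  0.0547] rot deg [-4.000e-02 -2.000e-02 -4.218e+01]
```

jog_arm(
  deltas=[0.047,-0.033,0,0,0,-6,1,0.094,-0.066,0,0,0,-12,1,0.141,-0.099,0,0,0,-18,1,0.188,-0.132,0.01,0,0,-24,1,0.235,-0.165,0.02,0,0,-30,1,0.282,-0.198,0.03,0,0,-36,1,0.329,-0.231,0.04,0,0,-42.2,1,0.376,-0.264,0.054,0,0,-42.2,1],
)

```text
time: 1.1
tool_pos: [0.4785, -0.2763, 0.1744]
tcp_rot: [2.631, 1.714, 0.001]
wrist_force: [0.8, -1.0, 0.1]
width: 1.004
grip_force: 0.0
```

```bash
python3 j.py .510 -.224 .16 66
```

```text
pos [ 0.4785 -0.2763  0.1744] yaw 66.15 F [ 0.8 -1.   0.1] Tz [0.   0.01 0.02] w 1.004 g 0.0 t 1.1
shift m [0.0606 0.0077 0.0144] rot deg [0.08 0.01 0.15]
```

jog_arm(
  deltas=[0,0,0,0,0,0,1,0,0,0,0,0,0,1],
)

```text
time: 1.3
tool_pos: [0.4777, -0.2768, 0.1738]
tcp_rot: [-2.631, -1.715, 0.001]
wrist_force: [0.2, -0.4, 1.0]
width: 1.0
grip_force: 0.0
```

```bash
python3 j.py .510 -.224 .12 66; python3 - <<'E'
from h import *
T=read_camera("top");S=read_camera("side")
cv2.imwrite("pics/g1.png",np.hstack([crop(T["color"],300,215,40,390),crop(S["color"],275,140,40,390)]))
E
```

```text
pos [ 0.4777 -0.2768  0.1738] yaw 66.2 F [ 0.2 -0.4  1. ] Tz [ 0.01  0.01 -0.02] w 1.0 g 0.0 t 1.3
shift m [0.0614 0.0082 0.0538] rot deg [-0.04  0.02  0.2 ]
```

jog_arm(
  deltas=[0.031,0.004,0.02,0,0,0,1,0.061,0.008,0.04,0,0,0,1,0.061,0.008,0.054,0,0,0,1,0.061,0.008,0.054,0,0,0,1],
)

```text
time: 1.8
tool_pos: [0.5075, -0.2259, 0.1179]
tcp_rot: [-2.632, -1.709, 0.004]
wrist_force: [-0.8, 0.4, 0.3]
width: 0.998
grip_force: 0.0
```

```bash
python3 j.py .510 -.224 .042 66; python3 - <<'E'
from h import *
T=read_camera("top");S=read_camera("side")
cv2.imwrite("pics/g1.png",np.hstack([crop(T["color"],305,215,40,390),crop(S["color"],275,140,40,390)]))
E
```

```text
pos [ 0.5075 -0.2259  0.1179] yaw 65.98 F [-0.8  0.4  0.3] Tz [ 0.01 -0.01  0.04] w 0.998 g 0.0 t 1.8
shift m [0.0028 0.0018 0.0759] rot deg [-0.25  0.03 -0.02]
```

View pics/g1.png

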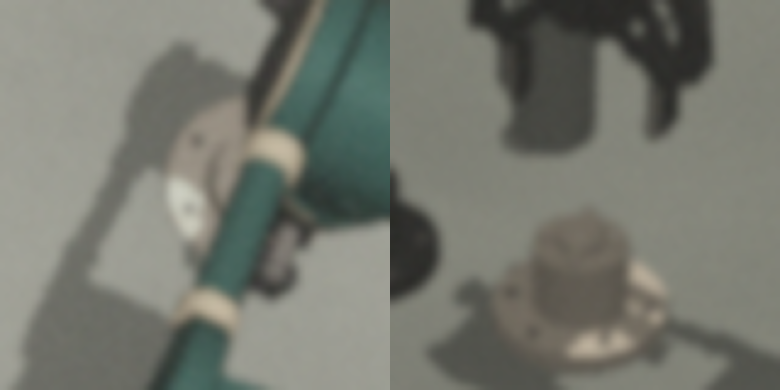

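The side crop shows the jaws straddling the hub boss at (580,260) with nothing in the way. The grey shape behind them is the can. I'll descend and grip.

jog_arm(
  deltas=[0.0025,0.0018,0.02,0,0,0,1,0.0025,0.0018,0.04,0,0,0,1,0.0025,0.0018,0.06,0,0,0,1,0.0025,0.0018,0.075,0,0,0,1,0.0025,0.0018,0.075,0,0,0,1],
)

```text
time: 2.4
tool_pos: [0.5106, -0.2242, 0.0436]
tcp_rot: [-2.633, -1.708, 0.003]
wrist_force: [0.2, 0.4, 0.2]
width: 1.0
grip_force: 0.0
```

jog_arm(
  deltas=[0,0,0,0,0,0,-1,0,0,0,0,0,0,-1,0,0,0,0,0,0,-1,0,0,0,0,0,0,-1,0,0,0,0,0,0,-1,0,0,0,0,0,0,-1],
  squeeze=60,
)

```text
time: 3.0
tool_pos: [0.512, -0.2239, 0.0494]
tcp_rot: [-2.633, -1.712, 0.001]
wrist_force: [-11.5, 4.9, 23.7]
width: 0.323
grip_force: 66.3
```

```bash
python3 j.py .510 -.224 .042 66
```

```text
pos [ 0.512  -0.2239  0.0494] yaw 66.05 F [-11.5   4.9  23.7] Tz [ 0.87  1.97 -0.  ] w 0.323 g 66.3 t 3.0
shift m [-0.0009 -0.0017  0.0074] rot deg [-0.06  0.03  0.05]
```

```bash
python3 - <<'E'
from h import *
T=read_camera("top");S=read_camera("side")
cv2.imwrite("pics/g2.png",np.hstack([crop(T["color"],305,215,40,390),crop(S["color"],275,145,32,390)]))
E
```

```text
(no output)
```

View pics/g2.png

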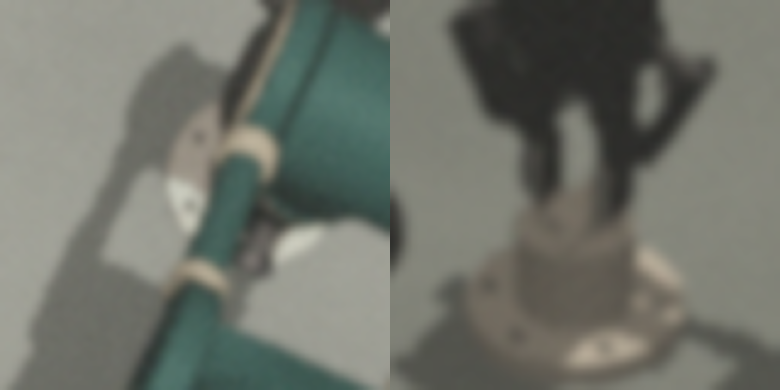

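The right panel shows the fingers holding the spigot at (575,190), on top of the boss, instead of the boss itself. So the tips are higher than expected. I'll check the tool geometry.

```bash
python3 - <<'E'
from h import *
from workcell import bot
print({k:(v if not callable(v) else 'fn') for k,v in ((a,getattr(bot,a)) for a in dir(bot) if a[0]!='_')})
s=readout.read_state(); print(s["q"].round(4))
T=read_camera("top");S=read_camera("side")
for z in(.03,.06,.072): print(z,proj(S,[.511,-.224,z]).round(1))
# side px of crop: hub top boss centre crop(185,215)->
k=64/390; print("boss top centre px",275-32+185*k,145-32+215*k)
E
```

```text
{'MotionError': 'fn', 'tip_extent': 0.017}
[-4.5650e-01  2.0740e-01  2.0038e+00 -6.0000e-04  9.3140e-01 -3.8300e-02]
0.03 [[274.2 157.5]]
0.06 [[274.3 149.5]]
0.072 [[274.4 146.2]]
boss top centre px 273.35897435897436 148.28205128205127
```

jog_arm(
  deltas=[0,0,-0.006,0,0,0,1,0,0,-0.02,0,0,0,1,0,0,-0.03,0,0,0,1,0,0,-0.03,0,0,0,1,0,0,-0.03,0,0,0,1,0,0,-0.03,0,0,0,1],
)

```text
time: 3.8
tool_pos: [0.5119, -0.2237, 0.0746]
tcp_rot: [-2.634, -1.711, 0.001]
wrist_force: [0.4, -0.5, -0.4]
width: 1.0
grip_force: 0.0
```

```bash
python3 j.py .510 -.224 .042 66;  python3 - <<'E'
from h import *
T=read_camera("top");S=read_camera("side")
s=readout.read_state();p=s["tool_pos"];M=R.from_rotvec(s["tcp_rot"]).as_matrix()
im=S["color"].copy(); pts=[p+M@np.array([0,y,z]) for z in(0,.017) for y in(-.0425,0,.0425)]
uv=proj(S,pts); print(uv.round(1))
u0,v0,h,s_=275,135,32,580
c=crop(im,u0,v0,h,s_)
for u,v in uv: cv2.circle(c,(int((u-u0+h)*s_/2/h),int((v-v0+h)*s_/2/h)),3,(0,0,255),-1)
cv2.imwrite("pics/g3.png",c)
E
```

```text
pos [ 0.5119 -0.2237  0.0746] yaw 66.02 F [ 0.4 -0.5 -0.4] Tz [ 0.01 -0.    0.01] w 1.0 g 0.0 t 3.8
shift m [-0.001  -0.0016  0.0326] rot deg [-0.04 -0.    0.02]
[[287.1 149.5]
 [274.2 145.6]
 [261.5 141.8]
 [286.9 154.1]
 [274.1 150.2]
 [261.5 146.4]]
```

View pics/g3.png

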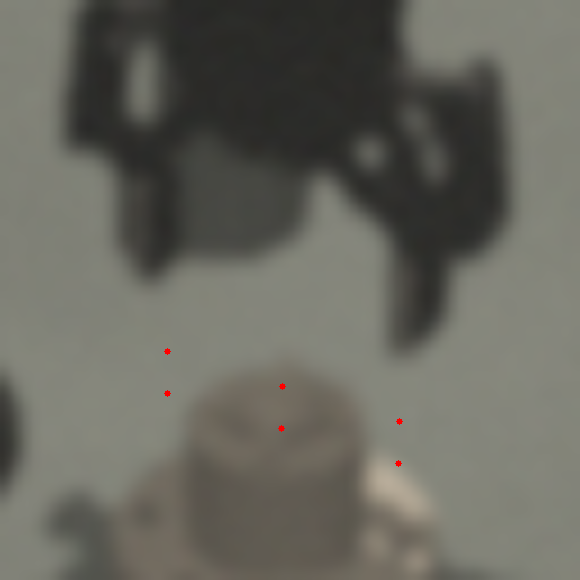

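The drawn TCP and tip points (red) lie about 28 mm below the real open fingertips at (150,280) and (405,350). In fact the open tips sit about 21 mm behind the reported TCP, so I must go about 24 mm lower than the reading suggests. I'll descend in stages while watching force.

jog_arm(
  deltas=[0,0,0.02,0,0,0,1,0,0,0.035,0,0,0,1,0,0,0.045,0,0,0,1,0,0,0.05,0,0,0,1,0,0,0.05,0,0,0,1],
)

```text
time: 4.4
tool_pos: [0.5114, -0.2235, 0.0238]
tcp_rot: [-2.633, -1.71, 0.002]
wrist_force: [-0.5, 0.1, 0.6]
width: 0.999
grip_force: 0.0
```

jog_arm(
  deltas=[0,0,0.006,0,0,0,1,0,0,0.012,0,0,0,1,0,0,0.016,0,0,0,1,0,0,0.016,0,0,0,1],
)

```text
time: 4.8
tool_pos: [0.5117, -0.2236, 0.0084]
tcp_rot: [-2.634, -1.711, 0.001]
wrist_force: [-0.3, 0.4, 0.4]
width: 1.003
grip_force: 0.0
```

```bash
python3 j.py; python3 - <<'E'
from h import *
S=read_camera("side")
cv2.imwrite("pics/g4.png",crop(S["color"],275,145,32,390))
E
```

```text
pos [ 0.5117 -0.2236  0.0084] yaw 66.02 F [-0.3  0.4  0.4] Tz [0.01 0.03 0.02] w 1.003 g 0.0 t 4.8
```

View pics/g4.png

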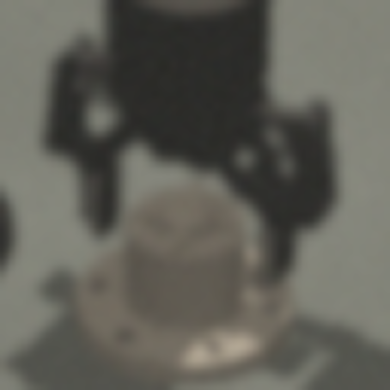

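The tips at (100,235) and (278,278) straddle the boss about 33 mm up, with the body clear of the spigot. I'll close.

jog_arm(
  deltas=[0,0,0,0,0,0,-1,0,0,0,0,0,0,-1,0,0,0,0,0,0,-1,0,0,0,0,0,0,-1,0,0,0,0,0,0,-1],
  squeeze=60,
)

```text
time: 5.35
tool_pos: [0.5126, -0.224, 0.0097]
tcp_rot: [2.634, 1.711, 0.0]
wrist_force: [-0.2, -0.2, 5.5]
width: 0.684
grip_force: 66.2
```

```bash
python3 j.py
```

```text
pos [ 0.5126 -0.224   0.0097] yaw 66.03 F [-0.2 -0.2  5.5] Tz [ 0.28  0.52 -0.04] w 0.684 g 66.2 t 5.35
```

jog_arm(
  deltas=[0,0,-0.02,0,0,0,-1,0,0,-0.05,0,0,0,-1,0,0,-0.085,0,0,0,-1,0,0,-0.085,0,0,0,-1,0,0,-0.085,0,0,0,-1],
)

```text
time: 5.85
tool_pos: [0.512, -0.2238, 0.0935]
tcp_rot: [2.634, 1.712, 0.0]
wrist_force: [-0.9, -0.0, -5.9]
width: 0.687
grip_force: 67.3
```

```bash
python3 j.py .5237 .0412 .095 62
```

```text
pos [ 0.512  -0.2238  0.0935] yaw 66.02 F [-0.9 -0.  -5.9] Tz [-0.04  0.05  0.03] w 0.687 g 67.3 t 5.85
shift m [ 0.2469 -0.097  -0.0015] rot deg [ 0.01 -0.    4.02]
```

Force −5.9 N matches 0.6 kg, so the hub is lifted. I'll carry it over the fixture.

jog_arm(
  deltas=[0.035,-0.014,0,0,0,1,-1,0.075,-0.029,0,0,0,2,-1,0.115,-0.045,0,0,0,3,-1,0.155,-0.061,0,0,0,4,-1,0.195,-0.076,0,0,0,4,-1,0.23,-0.09,0,0,0,4,-1,0.247,-0.097,0,0,0,4,-1,0.247,-0.097,0,0,0,4,-1],
)

```text
time: 6.65
tool_pos: [0.5211, 0.0437, 0.0907]
tcp_rot: [-2.687, -1.621, 0.007]
wrist_force: [0.3, -0.4, -5.6]
width: 0.683
grip_force: 67.1
```

jog_arm(
  deltas=[0,0,0,0,0,0,-1,0,0,0,0,0,0,-1],
)

```text
time: 6.85
tool_pos: [0.5226, 0.0404, 0.0924]
tcp_rot: [-2.692, -1.617, 0.005]
wrist_force: [0.7, 0.0, -5.6]
width: 0.686
grip_force: 67.1
```

```bash
python3 j.py .5237 .0412 .095 62; python3 - <<'E'
from h import *
S=read_camera("side");T=read_camera("top")
cv2.imwrite("pics/g5.png",np.hstack([crop(T["color"],232,209,32,390),crop(S["color"],265,205,36,390)]))
E
```

```text
pos [0.5226 0.0404 0.0924] yaw 61.99 F [ 0.7  0.  -5.6] Tz [-0.04 -0.05 -0.04] w 0.686 g 67.1 t 6.85
shift m [ 0.0012  0.0006 -0.0026] rot deg [-0.15  0.11 -0.01]
```

View pics/g5.png

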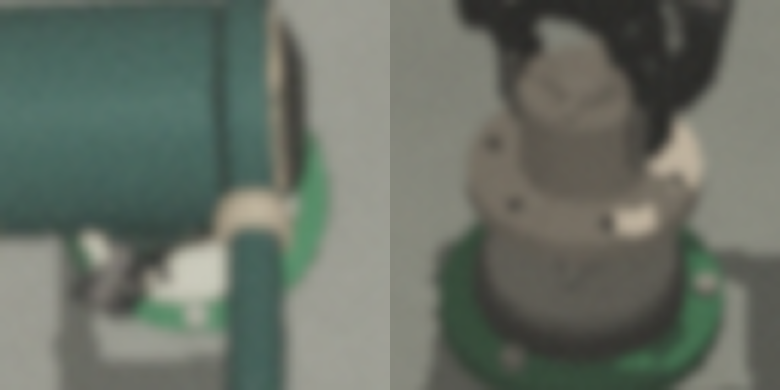

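The hub hangs level and centred over the fixture (flange centre about (583,190), foot centre about (583,310)). Home should read z ≈ 0.050 and riding on the lugs ≈ 0.056. I'll lower it.

jog_arm(
  deltas=[0.001,0.0005,0.01,0,0,0,-1,0.001,0.0005,0.02,0,0,0,-1,0.001,0.0005,0.027,0,0,0,-1,0.001,0.0005,0.03,0,0,0,-1,0.001,0.0005,0.033,0,0,0,-1,0.001,0.0005,0.036,0,0,0,-1,0.001,0.0005,0.036,0,0,0,-1],
)

```text
time: 7.65
tool_pos: [0.5248, 0.0419, 0.0578]
tcp_rot: [-2.692, -1.619, 0.001]
wrist_force: [-0.1, 0.4, -5.4]
width: 0.687
grip_force: 67.1
```

```bash
python3 j.py .5237 .0412 .052 62
```

```text
pos [0.5248 0.0419 0.0578] yaw 62.03 F [-0.1  0.4 -5.4] Tz [-0.04  0.05 -0.02] w 0.687 g 67.1 t 7.65
shift m [-0.0011 -0.0006  0.0058] rot deg [-0.02  0.01  0.03]
```

jog_arm(
  deltas=[0,0,0.002,0,0,0,-1,0,0,0.004,0,0,0,-1,0,0,0.005,0,0,0,-1,0,0,0.005,0,0,0,-1],
)

```text
time: 8.05
tool_pos: [0.5256, 0.0418, 0.0548]
tcp_rot: [2.692, 1.619, 0.001]
wrist_force: [-3.9, -1.7, 4.9]
width: 0.69
grip_force: 68.3
```

```bash
python3 j.py
```

```text
pos [0.5256 0.0418 0.0548] yaw 62.03 F [-3.9 -1.7  4.9] Tz [0.02 0.7  0.06] w 0.69 g 68.3 t 8.05
```

jog_arm(
  deltas=[0,0,0.001,0,0,2,-1,0,0,0.001,0,0,4,-1,0,0,0.001,0,0,6,-1,0,0,0.001,0,0,8,-1,0,0,0.001,0,0,8,-1],
)

```text
time: 8.55
tool_pos: [0.5257, 0.042, 0.0555]
tcp_rot: [2.799, 1.426, 0.002]
wrist_force: [-7.3, -1.8, 15.8]
width: 0.688
grip_force: 69.1
```

```bash
python3 j.py
```

```text
pos [0.5257 0.042  0.0555] yaw 53.98 F [-7.3 -1.8 15.8] Tz [ 0.15  1.66 -0.06] w 0.688 g 69.1 t 8.55
```

jog_arm(
  deltas=[-0.001,-0.001,0,0,0,-3,-1,-0.001,-0.001,0,0,0,-6,-1,-0.001,-0.001,0,0,0,-8,-1,-0.001,-0.001,0,0,0,-10,-1,-0.001,-0.001,0,0,0,-12,-1,-0.001,-0.001,0,0,0,-14,-1,-0.001,-0.001,0,0,0,-14,-1],
)

```text
time: 9.25
tool_pos: [0.5236, 0.0417, 0.0521]
tcp_rot: [2.604, 1.757, 0.0]
wrist_force: [0.3, 0.1, -4.7]
width: 0.685
grip_force: 66.9
```

```bash
python3 j.py
```

```text
pos [0.5236 0.0417 0.0521] yaw 68.03 F [ 0.3  0.1 -4.7] Tz [-0.06 -0.01  0.01] w 0.685 g 66.9 t 9.25
```

It dropped in and hangs free at z = 0.052. I'll press down to the seat.

jog_arm(
  deltas=[0,0,0.002,0,0,0,-1,0,0,0.003,0,0,0,-1,0,0,0.004,0,0,0,-1,0,0,0.004,0,0,0,-1],
)

```text
time: 9.65
tool_pos: [0.5238, 0.0417, 0.0497]
tcp_rot: [-2.605, -1.756, -0.0]
wrist_force: [-5.1, 0.1, 7.8]
width: 0.686
grip_force: 68.4
```

```bash
python3 j.py
```

```text
pos [0.5238 0.0417 0.0497] yaw 67.99 F [-5.1  0.1  7.8] Tz [ 0.02  0.99 -0.02] w 0.686 g 68.4 t 9.65
```

z = 0.0497 matches the expected home height. I'll release and rise.

jog_arm(
  deltas=[0,0,-0.001,0,0,0,1,0,0,-0.001,0,0,0,1,0,0,-0.001,0,0,0,1,0,0,-0.001,0,0,0,1,0,0,-0.03,0,0,0,1,0,0,-0.06,0,0,0,1,0,0,-0.1,0,0,0,1,0,0,-0.1,0,0,0,1],
)

```text
time: 10.45
tool_pos: [0.5283, 0.0418, 0.1544]
tcp_rot: [2.599, 1.754, 0.015]
wrist_force: [1.9, 0.1, 0.7]
width: 1.002
grip_force: 0.0
```

```bash
python3 j.py .4546 .2394 .12 96
```

```text
pos [0.5283 0.0418 0.1544] yaw 68.02 F [1.9 0.1 0.7] Tz [ 0.03 -0.02 -0.  ] w 1.002 g 0.0 t 10.45
shift m [ 0.1555 -0.1426  0.0337] rot deg [  0.66  -0.11 -27.98]
```

jog_arm(
  deltas=[0.03,-0.028,0,0,0,-6,1,0.06,-0.056,0,0,0,-12,1,0.09,-0.084,0,0,0,-18,1,0.12,-0.112,0,0,0,-24,1,0.15,-0.138,0.01,0,0,-28,1,0.1555,-0.1426,0.033,0,0,-28,1,0.1555,-0.1426,0.033,0,0,-28,1,0.1555,-0.1426,0.033,0,0,-28,1],
)

```text
time: 11.25
tool_pos: [0.4487, 0.2387, 0.1143]
tcp_rot: [-2.101, -2.335, 0.004]
wrist_force: [-0.3, -0.2, 0.7]
width: 1.0
grip_force: 0.0
```

```bash
python3 j.py .4546 .2394 .005 96; python3 - <<'E'
from h import *; from m import patch
S,T=read_camera("side"),read_camera("top")
def nb(q): return cv2.resize(cv2.normalize(cv2.cvtColor(q,cv2.COLOR_BGR2GRAY),None,-60,315,cv2.NORM_MINMAX),(390,390))
f=[.5237,.0417]
cv2.imwrite("pics/g6.png",np.hstack([nb(patch(T,f,.105)),nb(patch(S,f,.105))]))
E
```

```text
pos [0.4487 0.2387 0.1143] yaw 96.05 F [-0.3 -0.2  0.7] Tz [-0.   -0.02 -0.04] w 1.0 g 0.0 t 11.25
shift m [0.0002 0.0061 0.1093] rot deg [-0.12  0.06  0.05]
hub [ 0.5098 -0.2241  0.014 ] fix [0.5237 0.0412 0.04  ] cap [0.4546 0.2394 0.014 ]
hubtop side px [274.8 146.2] top px [319.8 211.4]
spigot side px [264.9 211.9] top px [231.  208.4]
captop side px [290.4 272.1] top px [165.5 232.1]
```

View pics/g6.png

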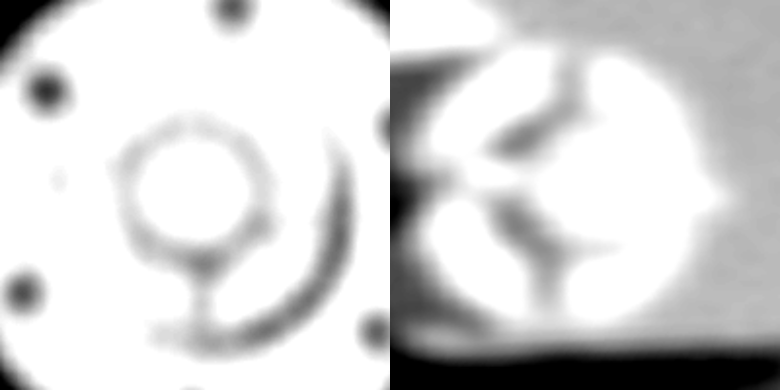

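In the side patch the hub's lugs run (570,65)–(548,300), about −5° about z, which is what the turn predicts, and the hub is centred. If the cap's holes lie between its notches, the cap stands at about +7.6° and needs about −12.7°. Now I'll grasp it.

jog_arm(
  deltas=[0,0.006,0,0,0,0,1,0,0.006,0.03,0,0,0,1,0,0.006,0.06,0,0,0,1,0,0.006,0.085,0,0,0,1,0,0.006,0.1,0,0,0,1,0,0.006,0.106,0,0,0,1,0,0.006,0.106,0,0,0,1],
)

```text
time: 12.15
tool_pos: [0.4555, 0.2394, 0.0086]
tcp_rot: [-2.102, -2.334, 0.002]
wrist_force: [0.3, -0.1, -0.3]
width: 1.001
grip_force: 0.0
```

jog_arm(
  deltas=[0,0,0,0,0,0,-1,0,0,0,0,0,0,-1,0,0,0,0,0,0,-1,0,0,0,0,0,0,-1,0,0,0,0,0,0,-1,0,0,0,0,0,0,-1],
  squeeze=60,
)

```text
time: 12.75
tool_pos: [0.4567, 0.2404, 0.0107]
tcp_rot: [2.101, 2.334, 0.004]
wrist_force: [-0.5, -0.8, 5.9]
width: 0.564
grip_force: 63.0
```

```bash
python3 j.py
```

```text
pos [0.4567 0.2404 0.0107] yaw 96.03 F [-0.5 -0.8  5.9] Tz [-0.14  0.25 -0.04] w 0.564 g 63.0 t 12.75
```

jog_arm(
  deltas=[0,0,-0.02,0,0,0,-1,0,0,-0.06,0,0,0,-1,0,0,-0.1,0,0,0,-1,0,0,-0.135,0,0,0,-1,0,0,-0.135,0,0,0,-1,0,0,-0.135,0,0,0,-1],
)

```text
time: 13.35
tool_pos: [0.4554, 0.2398, 0.1441]
tcp_rot: [2.101, 2.335, 0.002]
wrist_force: [-0.3, 0.4, -5.3]
width: 0.568
grip_force: 63.7
```

```bash
python3 j.py .5238 .0417 .140 83.3
```

```text
pos [0.4554 0.2398 0.1441] yaw 96.03 F [-0.3  0.4 -5.3] Tz [-0.03  0.05 -0.04] w 0.568 g 63.7 t 13.35
shift m [-0.2042  0.0472  0.0041] rot deg [ 0.06 -0.03 12.73]
```

jog_arm(
  deltas=[-0.03,0.007,0,0,0,3,-1,-0.068,0.016,0,0,0,6,-1,-0.106,0.025,0,0,0,9,-1,-0.144,0.033,0,0,0,12.7,-1,-0.18,0.042,0,0,0,12.7,-1,-0.204,0.047,0,0,0,12.7,-1,-0.204,0.047,0,0,0,12.7,-1,-0.204,0.047,0,0,0,12.7,-1],
)

```text
time: 14.15
tool_pos: [0.5213, 0.0415, 0.141]
tcp_rot: [-2.346, -2.083, 0.006]
wrist_force: [0.4, 0.6, -3.8]
width: 0.568
grip_force: 63.6
```

```bash
python3 j.py .5238 .0417 .120 83.3
```

```text
pos [0.5213 0.0415 0.141 ] yaw 83.22 F [ 0.4  0.6 -3.8] Tz [-0.   -0.   -0.06] w 0.568 g 63.6 t 14.15
shift m [0.0005 0.0025 0.021 ] rot deg [-0.32  0.02 -0.08]
```

jog_arm(
  deltas=[0.0003,0.0015,0.006,0,0,0,-1,0.0003,0.0015,0.012,0,0,0,-1,0.0003,0.0015,0.017,0,0,0,-1,0.0003,0.0015,0.021,0,0,0,-1,0.0003,0.0015,0.021,0,0,0,-1],
)

```text
time: 14.65
tool_pos: [0.5242, 0.0424, 0.1221]
tcp_rot: [-2.345, -2.088, 0.002]
wrist_force: [-0.8, 0.3, -3.5]
width: 0.569
grip_force: 63.6
```

```bash
python3 j.py .5238 .0417 .114 83.3
```

```text
pos [0.5242 0.0424 0.1221] yaw 83.37 F [-0.8  0.3 -3.5] Tz [-0.01 -0.03 -0.03] w 0.569 g 63.6 t 14.65
shift m [-0.0008 -0.0003  0.0081] rot deg [-0.1   0.01  0.07]
```

jog_arm(
  deltas=[-0.0005,0,0.002,0,0,0,-1,-0.0005,0,0.004,0,0,0,-1,-0.0005,0,0.006,0,0,0,-1,-0.0005,0,0.007,0,0,0,-1,-0.0005,0,0.008,0,0,0,-1,-0.0005,0,0.008,0,0,0,-1],
)

```text
time: 15.25
tool_pos: [0.5254, 0.0418, 0.1167]
tcp_rot: [2.347, 2.088, 0.001]
wrist_force: [-3.8, 1.7, 5.2]
width: 0.562
grip_force: 64.5
```

```bash
python3 j.py .5238 .0417 .11 83.3
```

```text
pos [0.5254 0.0418 0.1167] yaw 83.32 F [-3.8  1.7  5.2] Tz [0.23 0.68 0.02] w 0.562 g 64.5 t 15.25
shift m [-0.0003 -0.0016  0.0067] rot deg [ 0.03 -0.03  0.02]
```

Riding on the lugs at exactly the predicted height, 0.1167. Now I'll feel by turning.

jog_arm(
  deltas=[0,-0.001,0.0005,0,0,-2,-1,0,-0.001,0.0005,0,0,-4,-1,0,-0.001,0.0005,0,0,-6,-1,0,-0.001,0.0005,0,0,-8,-1,0,-0.001,0.0005,0,0,-10,-1,0,-0.001,0.0005,0,0,-10,-1],
)

```text
time: 15.85
tool_pos: [0.5259, 0.0419, 0.1167]
tcp_rot: [2.154, 2.283, 0.005]
wrist_force: [-1.1, 0.5, 6.6]
width: 0.564
grip_force: 64.4
```

```bash
python3 j.py .5238 .0417 .11 83.3
```

```text
pos [0.5259 0.0419 0.1167] yaw 93.32 F [-1.1  0.5  6.6] Tz [0.33 0.25 0.09] w 0.564 g 64.4 t 15.85
shift m [-0.0001 -0.0021  0.0067] rot deg [ 0.22 -0.04 10.02]
```

jog_arm(
  deltas=[0,-0.001,0.0005,0,0,5,-1,0,-0.001,0.0005,0,0,10,-1,0,-0.001,0.0005,0,0,13,-1,0,-0.001,0.0005,0,0,16,-1,0,-0.001,0.0005,0,0,18,-1,0,-0.001,0.0005,0,0,20,-1,0,-0.001,0.0005,0,0,22,-1,0,-0.001,0.0005,0,0,22,-1],
)

```text
time: 16.65
tool_pos: [0.5252, 0.0416, 0.1167]
tcp_rot: [2.552, 1.828, 0.006]
wrist_force: [-0.9, 0.6, 7.2]
width: 0.565
grip_force: 64.6
```

```bash
python3 j.py .5238 .0417 .11 83.3
```

```text
pos [0.5252 0.0416 0.1167] yaw 71.23 F [-0.9  0.6  7.2] Tz [ 0.14  0.32 -0.1 ] w 0.565 g 64.6 t 16.65
shift m [-0.0003 -0.0014  0.0067] rot deg [  0.26  -0.06 -12.07]
```

No drop between 71° and 93°, so the holes probably lie on the notch axes, which puts the fit near 38° (or 128°). I'll continue in the same direction.

jog_arm(
  deltas=[0,-0.0005,0,0,0,5,-1,0,-0.0005,0,0,0,10,-1,0,-0.0005,0,0,0,15,-1,0,-0.0005,0,0,0,20,-1,0,-0.0005,0,0,0,24,-1,0,-0.0005,0,0,0,28,-1,0,-0.0005,0,0,0,30,-1,0,-0.0005,0,0,0,32,-1],
)

```text
time: 17.45
tool_pos: [0.524, 0.0416, 0.1151]
tcp_rot: [2.959, 1.053, 0.005]
wrist_force: [1.1, 2.2, -3.5]
width: 0.568
grip_force: 63.6
```

```bash
python3 j.py .5238 .0417 .11 38.3
```

```text
pos [0.524  0.0416 0.1151] yaw 39.19 F [ 1.1  2.2 -3.5] Tz [ 0.29 -0.34  0.01] w 0.568 g 63.6 t 17.45
shift m [-0.0001 -0.0002  0.0051] rot deg [ 0.12 -0.14  0.89]
```

Force fell to the cap's own weight and z dropped, so the notches have found the lugs. I'll press home.

jog_arm(
  deltas=[0,0,0.002,0,0,0.8,-1,0,0,0.004,0,0,0.8,-1,0,0,0.005,0,0,0.8,-1,0,0,0.0065,0,0,0.8,-1,0,0,0.0065,0,0,0.8,-1],
)

```text
time: 17.95
tool_pos: [0.5239, 0.0422, 0.1107]
tcp_rot: [2.966, 1.036, 0.004]
wrist_force: [-4.5, 2.4, 14.5]
width: 0.567
grip_force: 65.7
```

```bash
python3 j.py .5238 .0417 .11 38.3
```

```text
pos [0.5239 0.0422 0.1107] yaw 38.53 F [-4.5  2.4 14.5] Tz [ 0.34  0.63 -0.17] w 0.567 g 65.7 t 17.95
shift m [-0.0004  0.0003  0.0007] rot deg [ 0.06 -0.14  0.23]
```

z = 0.1107 is exactly the predicted home height. I'll release and rise.

jog_arm(
  deltas=[0,0,-0.003,0,0,0,1,0,0,-0.003,0,0,0,1,0,0,-0.003,0,0,0,1,0,0,-0.003,0,0,0,1,0,0,-0.003,0,0,0,1,0,0,-0.03,0,0,0,1,0,0,-0.07,0,0,0,1,0,0,-0.12,0,0,0,1],
)

```text
time: 18.75
tool_pos: [0.5205, 0.0416, 0.2261]
tcp_rot: [-2.964, -1.036, 0.009]
wrist_force: [2.2, -0.1, -0.1]
width: 0.999
grip_force: 0.0
```

jog_arm(
  deltas=[0.04,0,0,0,0,0,1,0.08,0,0,0,0,0,1,0.12,0,0,0,0,0,1,0.16,0.0,0,0,0,0,1,0.16,0,0,0,0,0,1,0.16,0,0,0,0,0,1],
)

```text
time: 19.35
tool_pos: [0.6475, 0.1417, 0.2263]
tcp_rot: [-2.965, -1.038, 0.004]
wrist_force: [0.3, -0.5, 0.8]
width: 1.0
grip_force: 0.0
```

```bash
python3 j.py; python3 - <<'E'
from h import *
S=read_camera("side");T=read_camera("top")
f=[.5237,.0417]
for c in(S,T): print(proj(c,[[*f,.040],[*f,.1],[*f,.156]]).round(1))
cv2.imwrite("pics/end.png",np.hstack([crop(T["color"],232,209,36,390),crop(S["color"],265,205,36,390)]))
E
```

```text
pos [0.6475 0.1417 0.2263] yaw 38.59 F [ 0.3 -0.5  0.8] Tz [ 0.04 -0.01  0.04] w 1.0 g 0.0 t 19.35
[[264.9 215.4]
 [265.  198.1]
 [265.2 180.9]]
[[231.1 208.7]
 [229.7 207.4]
 [228.1 206. ]]
```

View pics/end.png

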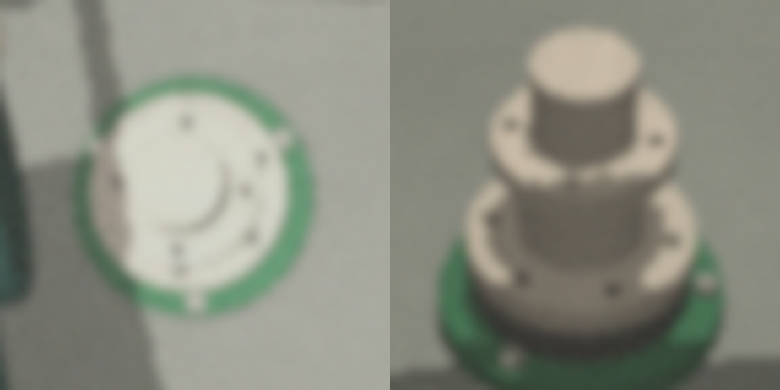

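The stack stands upright and centred. The cap top appears at (585,64), against (586,64) predicted for fully home, and riding on the lugs would show about 10 px higher. The arm is clear, so I'm handing in.

```bash
python3 -c "
from workcell import finish_job
print(finish_job())"
```

```text
the job is handed in; nothing more can be done
None
```

The job is handed in: by height readings and the last camera view the hub is fully home on the fixture and the cap fully home on the hub, both released at 19 s of the 64 s, though no verdict came back; my first grasp caught the hub's spigot by mistake, and I did not re-measure the bin, can and hammer.

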